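# Load the leak-test stand from the mixed bin

## Robot

A 6-joint arm with a two-finger parallel gripper is mounted at the origin on the work surface. World frame = base frame: x ahead of the robot, y to its left, z up, the work surface at z = 0. Lengths are in m, angles in rad, forces in N, time in s.
With the tool pointing down it reaches from about 0.375 to 0.9 m from the base axis. Payload 3.1 kg.
Tool frame: the origin (TCP) lies between the finger pads; the fingertips stand 19 mm ahead of it and the grasp point (between the pads) is the TCP; z points along the fingers, y is the direction in which the jaws open and shut (so a half turn about z gives the same grasp; the last joint's range is limited). The gripper opens to 87 mm and grips with 3 to 60 N. Pads are 19 mm wide; open, the fingers measure 117 mm over their backs; the gripper's body (75 mm by 190 mm) begins 51 mm behind the grasp point.
Start: joints at [1.038, 0.527, 1.433, -0, 1.181, -0.178], TCP at [0.216, 0.586, 0.242] pointing down, gripper open.
Joint ranges: [-3.08, 3.08], [-0.75, 2.2], [0.22, 2.44], [-1.43, 4.57], [0, 2.65], [-2.85, 2.85]. Speed limits (rad/s): [2.79, 2.79, 3.14, 3.14, 3.14, 3.14].

## Interface

Orientations are given as a unit quaternion [x, y, z, w].
In Python, from rig import robot gives the robot as it stands.
- The arm moves only by the tool apply_moves, never from a script. Its argument "series" is a list of rows, each a list of 7 numbers: the shift along the tool's x, y, z in cm, then the turn, a rotation vector about the tool's x, y, z in degrees, then the opening, from 0 (shut) to 1 (fully open). In form: [[dx, dy, dz, rx, ry, rz, grip], ...]. A call has 1 to 5 rows; each row is the pose to reach, as a shift and turn from the pose commanded when the call began, along the tool's axes at that moment; what a row does not reach only later rows make up. A row lasts 1/12 s, in which the tool goes at most 41.7 mm and 7.16 degrees, less where a joint would pass 70% of its speed; a pose out of reach is approached as far as the arm can. A call with a gripper value outside its range is refused whole. The fingers move at their own pace and stop on an object; "newtons" is the grip in N (left out, the last holds). Time passes only in rows, so rows that repeat a pose let the fingers close. It gives the time, the measured TCP pose, the force and the opening at its end, in the units of the state.
- robot.get_obs(): the state, without advancing time (a new reading comes with each control period).
- robot.camera(name): name is "side" or "top" or "wrist"; returns the picture (420x560x3 uint8, red, green, blue); there is no depth.
- robot.camera_params(name): a dict with "mtx" (3x3 intrinsics, pixels), "D" ([k1, k2, p1, p2, k3] as OpenCV has them; the pictures are not rectified), "origin" and "rotation" of the camera in the world. Camera axes: x right, y down, z forward; pixel columns grow to the right and rows downward; lengths in m; the calibration is good to about 2 mm. A picture is of the moment at which its call begins: read the wrist's pose just before it. camera_params takes no time and is no camera call; for the wrist camera it gives the pose at the moment of the call.
- robot.hand_in(): hands the job in, once; it reports no verdict.
The state is a dict: "time": time; "q": joint angles; "joint_velocities": joint speeds; "joint_torque": joint torques, N m; "position": TCP position; "tool_rot": TCP orientation; "ft_force": force on the tool from outside, world axes, zero at the start; "moment": the same for the moment, N m; "grip_width": finger opening in m.
Only numpy, scipy, OpenCV 4.12 (cv2) and the standard library are available. Lean on these libraries where they do the work, as an engineer would, in place of code of your own. Each camera call takes 0.05 s, during which the arm holds its last target. There are 200 camera calls.

## Task

Find the brass valve body among the mixed parts in the red bin, leave the other parts in the bin, and lay it in the two white V saddles of the leak-test stand without dropping it. Then push the slide with the yellow grip all the way up, so that the valve is held end to end between the slide's black pad and the fixed black pad. Let go of everything, and do not disturb the carton, mug, bottle and screwdriver on the bench.

Things in the scene. Friction and masses are not known exactly. Their poses are not given: they have to be found in the camera images.
- brass_valve: the target: brass-coloured valve body 140 mm long, loose, 0.4 kg: a square block in the middle (30 mm long, 36 x 36 mm, grip here) and a round threaded barrel, 26 mm diameter, 55 mm long, on each end; both ends alike. Origin at its centre, x along its length. Lies level in the bin on a face of the block, origin 18 mm above the bin's inner floor, within 0.3 rad of the bin's x
- steel_valve: same shape and size as the brass one but grey steel; it stays in the bin. Origin at its centre, x along its length
- black_pipe: black plastic pipe piece 130 mm long, 24 mm diameter, with 28 mm square ends; stays in the bin. Origin at its centre, x along its length
- blue_pipe: blue plastic pipe piece 120 mm long, 24 mm diameter, with 28 mm square ends; stays in the bin. Origin at its centre, x along its length
- white_rod: white plastic rod 160 mm long, 18 mm diameter, with 22 mm square ends, lying crosswise along the bin's far side; stays in the bin. Origin at its centre, x along its length
- green_plug: green plastic plug 62 mm long, 24 mm diameter, with 28 mm square ends, near a far corner of the bin; stays in the bin. Origin at its centre, x along its length
- bin: red open bin, fixed to the bench: outside 240 mm (its x) by 310 mm (its y), 62 mm high, walls and floor 5 mm thick. Origin under its centre, on the bench
- stand: leak-test stand, fixed. Grey base 12 mm thick, 100 mm wide (y), x = -105 to 170 mm. Two white V saddles (90 degrees, 52 mm wide at the mouth, 12 mm thick, 68 mm high) at x = -38 and 38 mm, 64 mm clear between. At -x a dark block 87 mm high with a round black pad, its face at x = -70 mm; at +x the slide. Origin on the bench, midway between the saddles; x along the valve's line, to the slide
- cradle (a point): fixed point midway between the saddles, 60 mm above the bench, axes as the stand: the brass valve's centre when it lies in the saddles (its length along x) with one end on the fixed pad. While the slide is back, the valve can be laid with its centre 0 to 15 mm further along +x
- slide (a joint): travel of the slide towards the fixed pad, m: 0 fully back, 0.055 its limit. Its own black pad is at stand x = 110 mm minus this, so it meets a valve resting on the fixed pad at 0.040. Starts between 0 and 0.015; friction about 2 N; stays where it is left
- slide_grip (a point): middle of the slide's yellow grip, 97 mm above the bench: an upright block 18 mm wide across the stand (y), 26 mm along it (x), from 70 to 115 mm above the bench, on a dark carriage 42 mm long (x), 50 mm wide, top 70 mm above the bench. Moves with the slide; pinch it across y from above or push it from behind
- carton: loose cardboard carton 90 x 120 x 70 mm, bystander, origin under its centre
- mug: loose white mug, 80 mm diameter, 90 mm high, bystander, origin under its centre
- bottle: loose grey bottle, 66 mm diameter, 180 mm high, bystander, origin under its centre
- screwdriver: loose screwdriver lying on the bench, bystander, handle to its -x
Things that resemble listed ones, but are neither listed nor needed, are in the scene too. Several things look just like the steel_valve: the one meant starts nearest to the robot's base.

How it is judged:
On the way:
1. the brass valve lies in both saddles, let go (x of brass_valve in the frame of cradle between -0.006 and 0.022 m and y of brass_valve in the frame of cradle between -0.005 and 0.005 m and z of brass_valve in the frame of cradle between -0.005 and 0.005 m and angle between the x axis of brass_valve and the x axis of cradle, either way round below 0.08 rad and contact force between the fingers and brass_valve below 0.3 N), for 0.2 s.
At the end, for the whole second after the job is handed in: The brass valve lies at rest in both saddles, its centre within 5 mm of the cradle point along each axis and its length within 0.08 rad of the stand's; the slide is pushed up to it (joint above 0.0365, at most 3.5 mm short); the fingers are off the valve; the five other parts are inside the bin (x of brass_valve in the frame of cradle between -0.005 and 0.005 m and y of brass_valve in the frame of cradle between -0.005 and 0.005 m and z of brass_valve in the frame of cradle between -0.005 and 0.005 m and angle between the x axis of brass_valve and the x axis of cradle, either way round below 0.08 rad and value of joint slide above 0.0365 m and linear speed of brass_valve below 0.01 m/s and contact force between the fingers and brass_valve below 0.3 N and x of steel_valve in the frame of bin between -0.118 and 0.118 m and y of steel_valve in the frame of bin between -0.153 and 0.153 m and z of steel_valve in the frame of bin between 0 and 0.06 m and x of black_pipe in the frame of bin between -0.118 and 0.118 m and y of black_pipe in the frame of bin between -0.153 and 0.153 m and z of black_pipe in the frame of bin between 0 and 0.06 m and x of blue_pipe in the frame of bin between -0.118 and 0.118 m and y of blue_pipe in the frame of bin between -0.153 and 0.153 m and z of blue_pipe in the frame of bin between 0 and 0.06 m and x of white_rod in the frame of bin between -0.118 and 0.118 m and y of white_rod in the frame of bin between -0.153 and 0.153 m and z of white_rod in the frame of bin between 0 and 0.06 m and x of green_plug in the frame of bin between -0.118 and 0.118 m and y of green_plug in the frame of bin between -0.153 and 0.153 m and z of green_plug in the frame of bin between 0 and 0.06 m); the robot touches nothing.
It fails at once if the brass valve is dropped (falls free by more than about 25 mm) (contact force between the fingers and brass_valve below 0.3 N and linear speed of brass_valve above 0.7 m/s).
It fails at once if the carton is moved by more than 30 mm (distance of carton from where it was at the start of the episode above 0.03 m).
It fails at once if the mug is moved by more than 30 mm (distance of mug from where it was at the start of the episode above 0.03 m).
It fails at once if the bottle is moved by more than 30 mm (distance of bottle from where it was at the start of the episode above 0.03 m).
It fails at once if the screwdriver is moved by more than 30 mm (distance of screwdriver from where it was at the start of the episode above 0.03 m).
It also fails if it takes over 51 s, if anything falls off the work surface, if the arm or the gripper's body presses on something with over 40 N, if the wrist force passes 120 N, or if a joint passes its speed limit or range.

## Working session

There is one attempt and no reset: what is moved stays moved. The work goes in short steps, Python scripts to look and compute and a tool call to move; the robot and the scene stay as the last step left them, time stands still between calls to the robot, and variables do not carry over. Pictures are saved under pics/ and viewed, about 8 in all and at most 12, crops included, and the job is handed in when it is done.

Besides the shell and the picture viewer there is one more tool, called after "Call:" as name(argument=value, ...) on one line, values as JSON. apply_moves: Moves the arm, as the interface text tells. Its arguments: {"type":"object","properties":{"series":{"type":"array"},"newtons":{"type":"number"}},"required":["series"]}

```bash
ls; mkdir -p pics; python3 - <<'E'
from rig import robot
import cv2,numpy as np
np.set_printoptions(precision=4,suppress=True)
o=robot.get_obs();print(o)
for n in ["side","top","wrist"]:
    p=robot.camera_params(n);print(n,p)
    cv2.imwrite(f"pics/{n}0.png",robot.camera(n)[:,:,::-1])
E
```

```text
pics
{'time': 0.0, 'q': array([ 1.0385,  0.5284,  1.4339, -0.    ,  1.1814, -0.1785]), 'joint_velocities': array([-0.0019,  0.0005,  0.0006, -0.    , -0.0014, -0.002 ]), 'joint_torque': array([ -0.0003, -44.0043, -17.6586,   0.0632,   0.0583,  -0.0002]), 'position': array([0.2162, 0.5857, 0.2406]), 'tool_rot': array([ 0.176 ,  0.9844, -0.001 , -0.0004]), 'ft_force': array([ 0.1403, -0.8188, -0.3468]), 'moment': array([-0.0081, -0.0052,  0.033 ]), 'grip_width': 0.08702974830194143}
side {'mtx': array([[388.6467,   0.    , 267.7833],
       [  0.    , 388.6467, 212.0146],
       [  0.    ,   0.    ,   1.    ]]), 'D': array([-0.0728,  0.    ,  0.    ,  0.    ,  0.    ]), 'origin': array([ 0.5823, -0.8114,  0.861 ]), 'rotation': array([ 0.9205, -0.0178, -0.0008, -0.3903])}
top {'mtx': array([[392.4431,   0.    , 279.997 ],
       [  0.    , 392.4431, 213.8184],
       [  0.    ,   0.    ,   1.    ]]), 'D': array([-0.0697,  0.    ,  0.    ,  0.    ,  0.    ]), 'origin': array([ 0.4307, -0.0004,  1.0941]), 'rotation': array([ 0.7048, -0.7024,  0.0787, -0.0606])}
wrist {'mtx': array([[372.8412,   0.    , 272.6282],
       [  0.    , 372.8412, 207.8906],
       [  0.    ,   0.    ,   1.    ]]), 'D': array([-0.0846,  0.    ,  0.    ,  0.    ,  0.    ]), 'origin': array([0.1403, 0.6131, 0.383 ]), 'rotation': array([0.8113, 0.5656, 0.0842, 0.1221])}
```

View pics/top0.png

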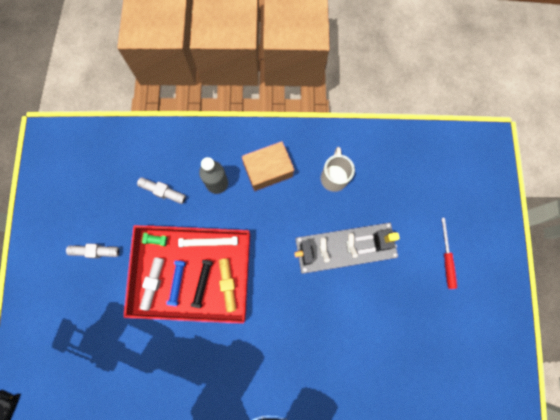

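View pics/side0.png

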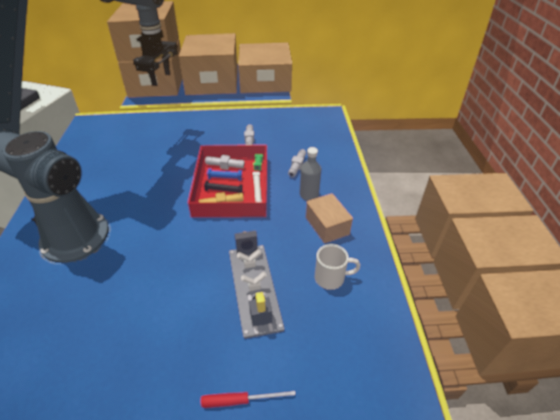

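The top view shows the brass valve near (227,285) in the bin and the stand around (348,248), with the slide at its right end. The side view shows the brass at (220,198), the stand at (255,290) and the yellow grip at (261,300). Next I'll enlarge the crops and triangulate.

```bash
cat > h.py <<'E'
import numpy as np,cv2
from scipy.spatial.transform import Rotation as R
from rig import robot
np.set_printoptions(precision=4,suppress=True)
def ray(p,uv):
    n=cv2.undistortPoints(np.array([[uv]],float),p["mtx"],p["D"])[0,0]
    return R.from_quat(p["rotation"]).apply([n[0],n[1],1])
def atz(p,uv,z):
    d=ray(p,uv);return p["origin"]+d*(z-p["origin"][2])/d[2]
def tri(obs):
    A=[];b=[]
    for p,uv in obs:
        d=ray(p,uv);d/=np.linalg.norm(d);M=np.eye(3)-np.outer(d,d);A.append(M);b.append(M@p["origin"])
    x=np.linalg.lstsq(np.vstack(A),np.hstack(b),rcond=None)[0]
    return x,[np.linalg.norm(np.array(proj(p,x))-uv) for p,uv in obs]
def proj(p,X):
    r=R.from_quat(p["rotation"]).inv()
    return cv2.projectPoints(r.apply(np.atleast_2d(X)-p["origin"]),np.zeros(3),np.zeros(3),p["mtx"],p["D"])[0][:,0].squeeze()
def blobs(img,lo,hi,roi,k=1):
    "centroid, long-axis ends of the largest blob in HSV range, roi=x0,y0,x1,y1"
    x0,y0,x1,y1=roi;m=cv2.inRange(cv2.cvtColor(img[y0:y1,x0:x1],cv2.COLOR_RGB2HSV),lo,hi)
    n,l,s,c=cv2.connectedComponentsWithStats(m);i=1+np.argmax(s[1:,4])
    ys,xs=np.nonzero(l==i);q=np.c_[xs+x0,ys+y0].astype(float);c=q.mean(0)
    v=np.linalg.svd(q-c,full_matrices=False)[2][0];t=(q-c)@v
    return len(q),c,c+v*t.min(),c+v*t.max()
E
python3 - <<'E'
from h import *
P={n:robot.camera_params(n) for n in("top","side")}
I={n:cv2.imread(f"pics/{n}0.png")[:,:,::-1].copy() for n in P}
rb={"top":(205,250,245,320),"side":(192,186,250,212)}
rg={"top":(380,225,405,250),"side":(250,285,272,318)}
for roi,lo in((rb,(15,90,90)),(rg,(22,150,120))):
    res={n:blobs(I[n],lo,(34,255,255),roi[n]) for n in P};print(res)
    print(tri([(P[n],res[n][1]) for n in P]))
a=cv2.resize(I["top"][215:285,285:415],None,fx=6,fy=6,interpolation=cv2.INTER_CUBIC)
b=cv2.resize(I["top"][220:330,120:260],None,fx=4,fy=4,interpolation=cv2.INTER_CUBIC)
cv2.imwrite("pics/standtop.png",a[:,:,::-1])
cv2.imwrite("pics/standside.png",cv2.resize(I["side"][220:345,215:300],None,fx=4.6,fy=4.6,interpolation=cv2.INTER_CUBIC)[:,:,::-1])
E
```

```text
{'top': (507, array([226.8126, 284.9527]), array([222.8615, 258.8695]), array([230.7637, 311.0358])), 'side': (237, array([224.2236, 197.5485]), array([199.8874, 199.763 ]), array([242.1743, 195.9151]))}
(array([0.4546, 0.1147, 0.0344]), [np.float64(2.1850327758031987), np.float64(1.812703679041624)])Traceback (most recent call last):
  File "<stdin>", line 7, in <module>
  File "h.py", line 22, in blobs
    n,l,s,c=cv2.connectedComponentsWithStats(m);i=1+np.argmax(s[1:,4])
                                                    ~~~~~~~~~^^^^^^^^^
    return _wrapfunc(a, 'argmax', axis=axis, out=out, **kwds)
    return bound(*args, **kwds)
ValueError: attempt to get argmax of an empty sequence
```

```bash
cat >> h.py <<'E'
def plan(pos,yaw,o=None):
    "row to a tool-down pose whose tool y axis has heading yaw (mod pi) from world y"
    o=o or robot.get_obs();r0=R.from_quat(o["tool_rot"]);best=None
    for k in(0,np.pi,-np.pi):
        a=yaw+k;r1=R.from_matrix(np.c_[[-np.cos(a),-np.sin(a),0],[-np.sin(a),np.cos(a),0],[0,0,-1]])
        v=(r0.inv()*r1).as_rotvec()
        if best is None or np.linalg.norm(v)<np.linalg.norm(best):best=v
    return np.r_[r0.inv().apply(np.array(pos)-o["position"])*100,np.degrees(best)].round(2)
E
python3 - <<'E'
from h import *
P={n:robot.camera_params(n) for n in("top","side")}
I={n:cv2.imread(f"pics/{n}0.png")[:,:,::-1].copy() for n in P}
for r,n in(((380,225,405,250),"top"),((250,285,272,318),"side")):
    print(n,blobs(I[n],(22,150,120),(34,255,255),r) if n=="top" else cv2.cvtColor(I[n],cv2.COLOR_RGB2HSV)[292:312:3,258:266:2].tolist())
print("stand ends", [atz(P["top"],u,z) for u,z in(((305,253),.06),((390,238),.06))], "brass ends",[atz(P["top"],u,.025) for u in((222.9,258.9),(230.8,311))])
o=robot.get_obs();w=robot.camera_params("wrist")
print("cam in tool",R.from_quat(o["tool_rot"]).inv().apply(w["origin"]-o["position"]),"axis",R.from_quat(o["tool_rot"]).inv().apply(R.from_quat(w["rotation"]).apply([0,0,1])))
print(plan([.45,.11,.22],-.15))
a=cv2.resize(I["top"][215:285,285:415],None,fx=5,fy=5,interpolation=cv2.INTER_CUBIC)
cv2.imwrite("pics/standtop.png",a[:,:,::-1])
E
```

```text
top (29, array([387.4138, 238.2759]), array([386.9369, 234.244 ]), array([387.7396, 241.0308]))
side [[[28, 88, 176], [27, 108, 185], [26, 92, 186], [13, 12, 152]], [[30, 138, 228], [29, 139, 227], [28, 134, 221], [23, 48, 174]], [[30, 133, 227], [30, 135, 228], [29, 142, 227], [27, 117, 185]], [[28, 139, 215], [28, 139, 217], [27, 143, 210], [25, 123, 179]], [[24, 136, 157], [24, 138, 159], [24, 137, 158], [23, 114, 148]], [[23, 128, 152], [24, 139, 158], [24, 139, 158], [23, 125, 147]], [[23, 108, 146], [24, 137, 158], [23, 134, 156], [23, 116, 136]]]
stand ends [array([ 0.5323, -0.093 ,  0.06  ]), array([ 0.5729, -0.3229,  0.06  ])] brass ends [array([0.5188, 0.1271, 0.025 ]), array([0.3807, 0.1026, 0.025 ])]
cam in tool [ 0.0807 -0.0009 -0.1423] axis [-0.2937  0.0005  0.9559]
[-38.42 -36.53   2.13  -0.09  -0.03 -11.68]
```

```bash
python3 -c "
from h import *
print(plan([.45,.115,.20],.176))"
```

```text
[-38.24 -36.06   4.13  -0.09  -0.04 -30.36]
```

View pics/standtop.png

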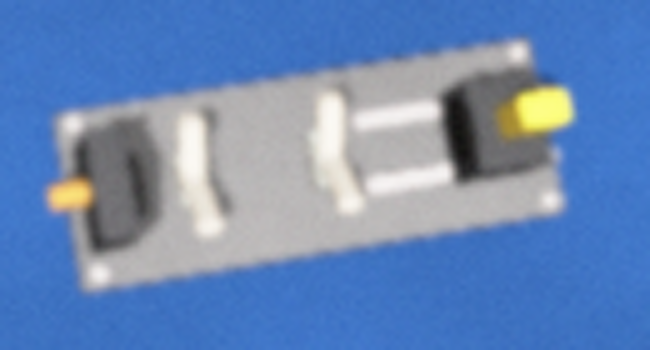

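Call:
apply_moves(series=[[-12.75, -12, 0.5, 0, 0, 0, 1], [-12.75, -12, 0.5, 0, 0, 0, 1], [-12.75, -12, 0.5, 0, 0, 0, 1], [-12.75, -12, 0.5, 0, 0, 0, 1], [-12.75, -12, 0.5, 0, 0, 0, 1]])

```text
time: 0.57
position: [0.2955, 0.4244, 0.2359]
tool_rot: [0.178, 0.984, -0.002, -0.0]
ft_force: [0.1, 0.4, -0.5]
grip_width: 0.087
```

Call:
apply_moves(series=[[-12.75, -12, 1.5, 0, 0, 0, 1], [-12.75, -12, 1.5, 0, 0, 0, 1], [-12.75, -12, 1.5, 0, 0, 0, 1], [-12.75, -12, 1.5, 0, 0, 0, 1], [-12.75, -12, 1.5, 0, 0, 0, 1]])

```text
time: 0.98
position: [0.3745, 0.2689, 0.2211]
tool_rot: [0.178, 0.984, -0.001, 0.0]
ft_force: [0.1, -0.2, -0.4]
grip_width: 0.0876
```

Call:
apply_moves(series=[[-12.75, -12, 2, 0, 0, -30.4, 0.65], [-12.75, -12, 2, 0, 0, -30.4, 0.65], [-12.75, -12, 2, 0, 0, -30.4, 0.65], [-12.75, -12, 2, 0, 0, -30.4, 0.65], [-12.75, -12, 2, 0, 0, -30.4, 0.65]])

```text
time: 1.4
position: [0.4514, 0.1151, 0.2014]
tool_rot: [-0.091, 0.996, 0.0, 0.0]
ft_force: [1.4, 0.2, -0.7]
grip_width: 0.062
```

```bash
python3 - <<'E'
from h import *
o=robot.get_obs();print(o["time"],o["position"],o["grip_width"],o["joint_velocities"])
P={"wrist":robot.camera_params("wrist")};I={"wrist":robot.camera("wrist")}
P["wrist"]=robot.camera_params("wrist")
cv2.imwrite("pics/w1.png",I["wrist"][:,:,::-1])
T=robot.camera_params("top")
c=[(57,118),(527,42),(565,210),(88,292)]
w=[atz(T,(u/5+285,v/5+215),.012) for u,v in c];print(np.array(w))
import pickle;pickle.dump((P,),open("w1.pkl","wb"))
E
```

```text
1.4 [0.4514 0.1151 0.2014] 0.06199616134384598 [-0.8378  0.161  -0.1142  0.0038 -0.0589 -2.0792]
[[ 0.577  -0.0738  0.012 ]
 [ 0.6213 -0.3413  0.012 ]
 [ 0.5261 -0.3579  0.012 ]
 [ 0.481  -0.0901  0.012 ]]
```

View pics/w1.png

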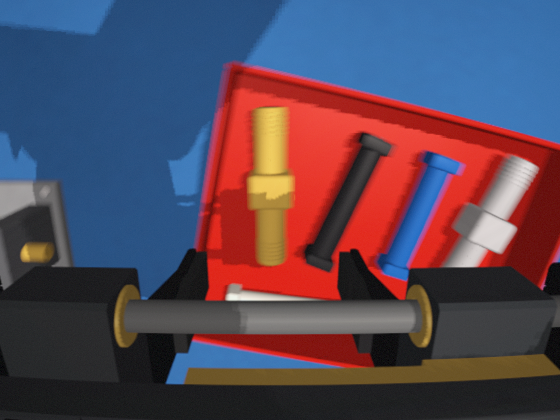

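Wrist view: the brass valve is upright at (270,190) with its block at (271,190). The black pipe is beside it at (350,200), and the bin wall is at about x=215. I'll measure again now that the arm has settled.

```bash
cat >> h.py <<'E'
def snap(name):
    o=robot.get_obs();p=robot.camera_params("wrist");im=robot.camera("wrist");cv2.imwrite(f"pics/{name}.png",im[:,:,::-1]);return o,p,im
def brass(im,roi):
    "oriented box of the brass blob: centre of min-area rect, centroid, axis ends"
    x0,y0,x1,y1=roi;m=cv2.inRange(cv2.cvtColor(im[y0:y1,x0:x1],cv2.COLOR_RGB2HSV),(17,90,60),(34,255,255))
    c=max(cv2.findContours(cv2.morphologyEx(m,cv2.MORPH_CLOSE,np.ones((5,5))),cv2.RETR_EXTERNAL,cv2.CHAIN_APPROX_NONE)[0],key=cv2.contourArea)
    b=cv2.boxPoints(cv2.minAreaRect(c))+[x0,y0];e=np.linalg.norm(b-np.roll(b,-1,0),axis=1);i=int(np.argmin(e[:2]))
    return (b[i]+b[(i+1)%4])/2,(b[(i+2)%4]+b[(i+3)%4])/2,e[:2]
E
python3 - <<'E'
from h import *
robot.camera("wrist");o,p,im=snap("w2")
print(o["time"],o["position"],abs(o["joint_velocities"]).max())
a,b,e=brass(im,(225,85,320,290));print(a,b,e)
A,B=atz(p,a,.023),atz(p,b,.023);print(A,B,np.linalg.norm(A-B),(A+B)/2,np.arctan2(*(B-A)[1::-1]))
import pickle;pickle.dump((p,a,b),open("w2.pkl","wb"))
print(plan([.45,.115,.13],.176))
E
```

```text
1.5 [0.4538 0.1129 0.2013] 0.14655154678933152
[277.5 103. ] [277.5 261. ] [ 41. 158.]
[0.3808 0.1032 0.023 ] [0.5224 0.1286 0.023 ] 0.14386835809693013 [0.4516 0.1159 0.023 ] 0.1771570190637135
[ 0.19  0.05  7.13  0.02  0.01 -0.26]
```

Call:
apply_moves(series=[[0.2, -0.1, 4, 0, 0, -0.3, 0.65], [0.2, -0.2, 7, 0, 0, -0.3, 0.65], [0.2, -0.2, 7, 0, 0, -0.3, 0.65], [0.2, -0.2, 7, 0, 0, -0.3, 0.65], [0.2, -0.2, 7, 0, 0, -0.3, 0.65]])

```text
time: 1.97
position: [0.4493, 0.1148, 0.1325]
tool_rot: [-0.091, 0.996, 0.0, 0.001]
ft_force: [-0.7, -0.2, 1.1]
grip_width: 0.0563
```

```bash
python3 - <<'E'
from h import *
import pickle
o,p,im=snap("w3")
print(o["time"],o["position"],abs(o["joint_velocities"]).max())
a,b,e=brass(im,(150,20,400,330));print(a,b,e)
A,B=atz(p,a,.023),atz(p,b,.023);print(A,B,np.linalg.norm(A-B),(A+B)/2,np.arctan2(*(B-A)[1::-1]))
p2,a2,b2=pickle.load(open("w2.pkl","rb"));print(tri([(p,a),(p2,a2)]),tri([(p,b),(p2,b2)]))
print(plan([.4515,.1160,.031],.177))
E
```

```text
1.9667 [0.4493 0.1148 0.1325] 0.02633353549136421
[273.5 113. ] [273.5 300. ] [ 53. 187.]
[0.3814 0.1021 0.023 ] [0.5186 0.1276 0.023 ] 0.13951792962868712 [0.45   0.1148 0.023 ] 0.18407636992206836
(array([0.3799, 0.1022, 0.0571]), [np.float64(0.9010838360749952), np.float64(0.6894359474955295)]) (array([ 0.5362,  0.1312, -0.0068]), [np.float64(0.2550326773666479), np.float64(0.2128616986769491)])
[-0.16  0.1  10.2  -0.02  0.16  0.34]
```

View pics/w3.png

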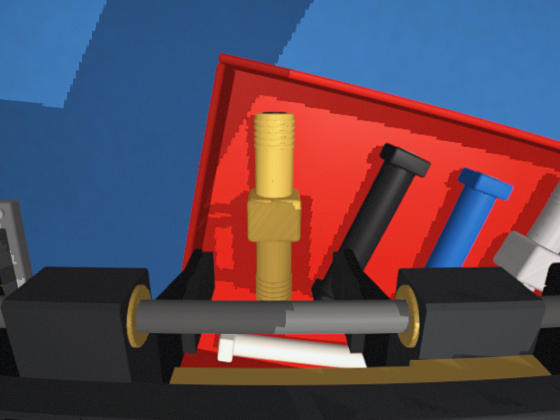

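Wrist view: the block is at (274,216), the near end at (274,113), and the left edge of the black pipe is at about (355,225). The far end of the valve is hidden behind the gripper.

```bash
python3 - <<'E'
from h import *
p=robot.camera_params("wrist")
t=np.array([np.cos(.18),np.sin(.18)]);n=np.array([-t[1],t[0]]);c=np.array([.4505,.1155])
for k,u,z in(("blockL",(248,216),.041),("blockR",(300,216),.041),("blocknear",(274,192),.041),("blockfar",(274,241),.041),("pipeL225",(352,225),.017),("pipeL",(335,260),.017),("wall",(198,190),.03),("wallrim",(192,230),.062)):
    q=atz(p,u,z);print(k,q,"along",(q[:2]-c)@t,"across",(q[:2]-c)@n)
print(plan([.4505,.1155,.031],.18))
E
```

```text
blockL [0.4497 0.0973 0.041 ] along -0.004004918417804395 across -0.01778318012750295
blockR [0.4435 0.1311 0.041 ] along -0.004124181204703652 across 0.01664449217831566
blocknear [0.4305 0.1112 0.041 ] along -0.020481730553648148 across -0.0006433771296321819
blockfar [0.4641 0.1175 0.041 ] along 0.013763202853580866 across -0.0004898251253218069
pipeL225 [0.4509 0.1737 0.017 ] along 0.0107882382269265 across 0.05715442103640555
pipeL [0.4807 0.1679 0.017 ] along 0.03911178430248329 across 0.046110945325357595
wall [0.4413 0.0607 0.03  ] along -0.018840682292332767 across -0.05232028583559765
wallrim [0.4578 0.0652 0.062 ] along -0.0018570990482147502 across -0.05083064585888574
[-0.05  0.07 10.2  -0.02  0.16  0.17]
```

Call:
apply_moves(series=[[0, 0, 4, 0, 0.1, 0.2, 0.6], [0, 0, 7, 0, 0.1, 0.2, 0.6], [0, 0, 9, 0, 0.1, 0.2, 0.6], [0, 0, 10.1, 0, 0.1, 0.2, 0.6], [0, 0, 10.1, 0, 0.1, 0.2, 0.6]], newtons=30)

```text
time: 2.43
position: [0.4492, 0.1142, 0.0302]
tool_rot: [-0.089, 0.996, -0.0, -0.001]
ft_force: [-0.3, -0.0, 0.1]
grip_width: 0.0525
```

Call:
apply_moves(series=[[0, 0, 0, 0, 0, 0, 0.35], [0, 0, 0, 0, 0, 0, 0.3], [0, 0, 0, 0, 0, 0, 0.2], [0, 0, 0, 0, 0, 0, 0.2], [0, 0, 0, 0, 0, 0, 0.2]], newtons=30)

```text
time: 2.85
position: [0.45, 0.1142, 0.0321]
tool_rot: [-0.089, 0.996, 0.0, 0.001]
ft_force: [-0.2, 2.5, 6.8]
grip_width: 0.0361
```

Call:
apply_moves(series=[[0, 0, -2, 0, 0, 0, 0.2], [0, 0, -5, 0, 0, 0, 0.2], [0, 0, -9, 0, 0, 0, 0.2], [0, 0, -13, 0, 0, 0, 0.2], [0, 0, -16, 0, 0, 0, 0.2]])

```text
time: 3.27
position: [0.449, 0.1137, 0.1933]
tool_rot: [-0.089, 0.996, -0.0, -0.0]
ft_force: [1.2, 0.3, -5.6]
grip_width: 0.0357
```

```bash
python3 - <<'E'
from h import *
o=robot.get_obs();print(o["time"],o["position"],o["q"],o["grip_width"],o["ft_force"])
P=robot.camera_params("side");im=robot.camera("side")
cv2.imwrite("pics/s1.png",im[:,:,::-1])
for yaw in(-1.405,1.737):print(plan([.50,-.14,.19],yaw))
E
```

```text
3.2667 [0.449  0.1137 0.1933] [ 0.0064  0.3879  1.8793 -0.0007  0.8745 -1.7426] 0.035688709834345016 [ 1.1718  0.2942 -5.5718]
[ -0.18 -25.84   0.84  -0.53   0.34 -89.24]
[ -0.18 -25.84   0.84  -0.53   0.34 -89.26]
```

Call:
apply_moves(series=[[-0.4, -3.5, -1, 0, 0, 0, 0.2], [-0.8, -7.5, -1.5, 0, 0, 0, 0.2], [-1.2, -11.5, -1.5, 0, 0, 0, 0.2], [-1.7, -15.5, -1.5, 0, 0, 0, 0.2], [-2.1, -19, -1.5, 0, 0, 0, 0.2]])

```text
time: 3.73
position: [0.5034, -0.0716, 0.2052]
tool_rot: [-0.089, 0.996, -0.0, -0.001]
ft_force: [0.9, -0.5, -3.8]
grip_width: 0.0357
```

Call:
apply_moves(series=[[-0.4, -4, -1.5, 0, 0, 0, 0.2], [-0.8, -8, -1.5, 0, 0, 0, 0.2], [-1.2, -12, -1.5, 0, 0, 0, 0.2], [-1.7, -16, -1.5, 0, 0, 0, 0.2], [-2.1, -19, -1.5, 0, 0, 0, 0.2]])

```text
time: 4.15
position: [0.5578, -0.256, 0.2194]
tool_rot: [-0.088, 0.996, -0.0, -0.001]
ft_force: [0.5, 0.7, -4.1]
grip_width: 0.0359
```

Call:
apply_moves(series=[[0, 0, 0, 0, 0, 6, 0.2], [0, 0, 0, 0, 0, 12, 0.2], [0, 0, 0, 0, 0, 18, 0.2], [0, 0, 0, 0, 0, 24, 0.2], [0, 0, 0, 0, 0, 30, 0.2]])

```text
time: 4.57
position: [0.5567, -0.2521, 0.2188]
tool_rot: [0.174, 0.985, 0.0, -0.003]
ft_force: [0.5, -0.3, -4.7]
grip_width: 0.0355
```

Call:
apply_moves(series=[[0, 0, 0, 0, 0, 6, 0.2], [0, 0, 0, 0, 0, 12, 0.2], [0, 0, 0, 0, 0, 18, 0.2], [0, 0, 0, 0, 0, 24, 0.2], [0, 0, 0, 0, 0, 30, 0.2]])

```text
time: 4.98
position: [0.5567, -0.2519, 0.219]
tool_rot: [0.423, 0.906, -0.0, -0.002]
ft_force: [-0.6, -0.1, -4.3]
grip_width: 0.0359
```

Call:
apply_moves(series=[[0, 0, 0, 0, 0, 7, 0.2], [0, 0, 0, 0, 0, 14, 0.2], [0, 0, 0, 0, 0, 21, 0.2], [0, 0, 0, 0, 0, 28, 0.2], [0, 0, 0, 0, 0, 30.7, 0.2]])

```text
time: 5.4
position: [0.5568, -0.2519, 0.219]
tool_rot: [0.648, 0.762, -0.001, -0.002]
ft_force: [-0.0, -1.5, -4.3]
grip_width: 0.0358
```

```bash
python3 - <<'E'
from h import *
import pickle
robot.camera("wrist");robot.camera("wrist");robot.camera("wrist")
o,p,im=snap("w4");print(o["time"],o["position"],o["grip_width"],abs(o["joint_velocities"]).max())
pickle.dump(p,open("w4.pkl","wb"))
E
```

```text
5.55 [ 0.5571 -0.2521  0.2193] 0.03566603459172752 0.009916236479222428
```

View pics/w4.png

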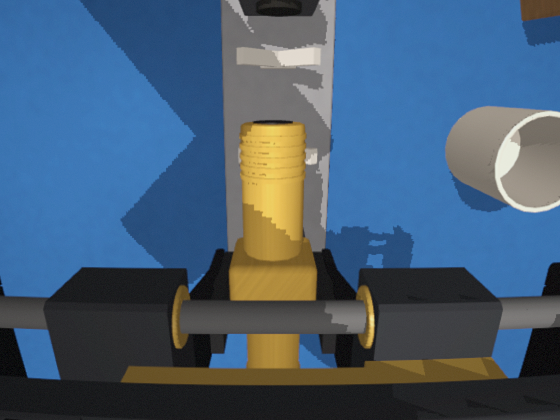

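Wrist view: saddle 1 is at rows 47–66, columns 236–321. The dark fixed block is at the top, the base edges are at about 223 and 333, and the held valve's end is at (272,122). I'll zoom in for the exact corners.

```bash
python3 - <<'E'
import cv2
im=cv2.imread("pics/w4.png")
cv2.imwrite("pics/w4c.png",cv2.resize(im[0:150,210:350],None,fx=4,fy=4,interpolation=cv2.INTER_CUBIC))
E
```

```text
(no output)
```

View pics/w4c.png

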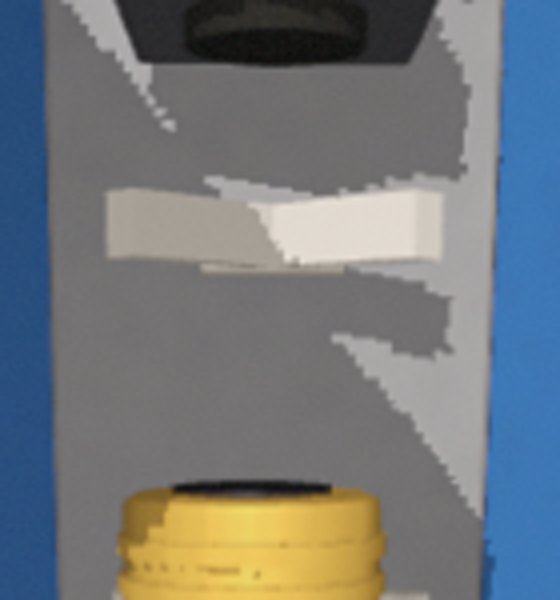

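```bash
python3 - <<'E'
from h import *
import pickle
p=pickle.load(open("w4.pkl","rb"));o=robot.get_obs()
f=lambda u,v,z:atz(p,(u/4+210-.375,v/4-.375),z)
tl,tr,bl,br=[f(*c,.068) for c in((107,190),(442,190),(107,258),(440,262))]
print(tl,tr,bl,br,"w",np.linalg.norm(tl-tr),"t",np.linalg.norm(tl-bl))
s1=(tl+tr+bl+br)/4;print("saddle1",s1)
L=[f(47,100,.012),f(58,580,.012)];Rr=[f(497,100,.012),f(483,500,.012)]
for a,b in(L,Rr):d=b-a;print("edge",a,b,np.arctan2(d[1],d[0]))
print("width",(Rr[0]-L[0]))
d=np.r_[np.cos(-1.405),np.sin(-1.405)];n=np.array([-d[1],d[0]])
for nm,q in(("s1",s1),("L0",L[0]),("L1",L[1]),("R0",Rr[0]),("R1",Rr[1]),("pad",f(277,60,.05))):
    q=q[:2]-o["position"][:2];print(nm,"rel tcp along",q@d,"across",q@n)
zv=.211
for nm,u,v in(("endL",123,500),("endR",382,500)):
    q=atz(p,(u/4+210,v/4),zv)[:2]-o["position"][:2];print(nm,q@d,q@n)
print(R.from_quat(o["tool_rot"]).as_matrix(),o["q"])
E
```

```text
[ 0.5108 -0.1439  0.068 ] [ 0.5719 -0.1334  0.068 ] [ 0.5126 -0.1558  0.068 ] [ 0.574  -0.1461  0.068 ] w 0.06191746441017458 t 0.012081415234432622
saddle1 [ 0.5423 -0.1448  0.068 ]
edge [ 0.4888 -0.1217  0.012 ] [ 0.5056 -0.2253  0.012 ] -1.410186144364208
edge [ 0.5854 -0.1053  0.012 ] [ 0.5998 -0.1905  0.012 ] -1.4028251617247829
width [0.0966 0.0164 0.    ]
s1 rel tcp along -0.10846520427872343 across 0.0029751885043110063
L0 rel tcp along -0.1400346670697898 across -0.04598078330983499
L1 rel tcp along -0.03514068249691582 across -0.04652478353393595
R0 rel tcp along -0.14031791376568994 across 0.05196488479766265
R1 rel tcp along -0.0538941417083183 across 0.05215284282136399
pad rel tcp along -0.14066698917678083 across 0.003575400558345964
endL -0.06839968687139575 -0.01326290368198257
endR -0.06846557000798768 0.012483636332902693
[[-0.1669  0.986  -0.0036]
 [ 0.986   0.1669  0.0008]
 [ 0.0014 -0.0034 -1.    ]] [-0.6069  0.5358  1.4873 -0.0015  1.1219 -0.7738]
```

Call:
apply_moves(series=[[3, 0.1, 0, 0, 0, 0, 0.2], [6.5, 0.34, 0, 0, 0, 0, 0.2], [6.5, 0.34, 3.5, 0, 0, 0, 0.2], [6.5, 0.34, 7, 0, 0, 0, 0.2], [6.5, 0.34, 9, 0, 0, 0, 0.2]])

```text
time: 6.02
position: [0.5489, -0.1864, 0.1279]
tool_rot: [0.645, 0.764, -0.001, -0.002]
ft_force: [-1.2, 0.8, -5.7]
grip_width: 0.0357
```

Call:
apply_moves(series=[[0, 0, 1.5, 0, 0, 0, 0.2], [0, 0, 2.7, 0, 0, 0, 0.2], [0, 0, 2.7, 0, 0, 0, 0.2], [0, 0, 2.7, 0, 0, 0, 0.2], [0, 0, 2.7, 0, 0, 0, 0.2]])

```text
time: 6.43
position: [0.551, -0.1884, 0.1041]
tool_rot: [0.646, 0.764, -0.001, 0.0]
ft_force: [0.2, -0.5, -4.5]
grip_width: 0.0358
```

```bash
python3 - <<'E'
from h import *
d=np.r_[np.cos(-1.405),np.sin(-1.405)];n=np.array([-d[1],d[0]])
tgt=np.array([.5571,-.2521])-.0655*d+.0034*n
o,p,im=snap("w5");print(o["time"],o["position"],o["ft_force"],tgt,(tgt-o["position"][:2])@d,(tgt-o["position"][:2])@n,R.from_quat(o["tool_rot"]).as_matrix()[:,0])
E
```

```text
6.4333 [ 0.551  -0.1884  0.1041] [ 0.2099 -0.5009 -4.4712] [ 0.5496 -0.1869] -0.0017233830938660224 -0.0011320695968702495 [-0.166   0.9861 -0.0009]
```

View pics/w5.png

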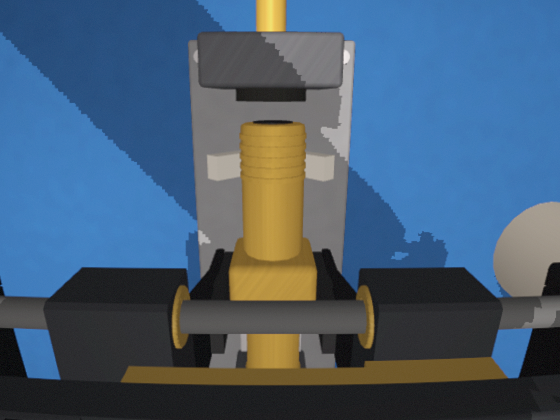

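Wrist view: the valve axis is at column 272.5, saddle 1 spans 208–334 (centre 271), and the fixed pad is ahead at row 93. The valve is about 1 mm off centre, so I'll correct that and lower.

Call:
apply_moves(series=[[0.1, -0.1, 1, 0, 0, 0, 0.2], [0.1, -0.1, 2, 0, 0, 0, 0.2], [0.1, -0.1, 2.8, 0, 0, 0, 0.2], [0.1, -0.1, 3.1, 0, 0, 0, 0.2], [0.1, -0.1, 3.1, 0, 0, 0, 0.2]])

```text
time: 6.9
position: [0.5484, -0.1868, 0.071]
tool_rot: [0.646, 0.763, -0.001, -0.002]
ft_force: [0.4, -0.6, -4.2]
grip_width: 0.0359
```

Call:
apply_moves(series=[[0, 0, 0.1, 0, 0, 0, 0.2], [0, 0, 0.2, 0, 0, 0, 0.2], [0, 0, 0.3, 0, 0, 0, 0.2], [0, 0, 0.3, 0, 0, 0, 0.2], [0, 0, 0.3, 0, 0, 0, 0.2]])

```text
time: 7.32
position: [0.5494, -0.1873, 0.0697]
tool_rot: [0.646, 0.763, -0.001, -0.0]
ft_force: [0.5, 0.3, -4.4]
grip_width: 0.0355
```

Call:
apply_moves(series=[[0, 0, 0.1, 0, 0, 0, 0.2], [0, 0, 0.15, 0, 0, 0, 0.2], [0, 0, 0.15, 0, 0, 0, 0.2]])

```text
time: 7.57
position: [0.5496, -0.1874, 0.069]
tool_rot: [0.646, 0.763, -0.001, -0.0]
ft_force: [-2.1, 1.3, 4.7]
grip_width: 0.0356
```

Call:
apply_moves(series=[[0, 0, 0.1, 0, 0, 0, 0.2], [0, 0, 0.1, 0, 0, 0, 0.2], [0, 0, 0.1, 0, 0, 0, 0.2]])

```text
time: 7.82
position: [0.5496, -0.1873, 0.0689]
tool_rot: [0.646, 0.763, -0.0, 0.0]
ft_force: [-3.2, 1.6, 9.9]
grip_width: 0.0356
```

It touched down at TCP z=0.069, as predicted. Now I'll release.

Call:
apply_moves(series=[[0, 0, 0, 0, 0, 0, 0.42], [0, 0, 0, 0, 0, 0, 0.48], [0, 0, 0, 0, 0, 0, 0.6], [0, 0, 0, 0, 0, 0, 0.65], [0, 0, 0, 0, 0, 0, 0.65]])

```text
time: 8.23
position: [0.5495, -0.1874, 0.0668]
tool_rot: [0.646, 0.763, -0.001, -0.0]
ft_force: [-0.2, 0.5, -0.4]
grip_width: 0.0525
```

Call:
apply_moves(series=[[0, 0, -2, 0, 0, 0, 0.65], [0, 0, -5, 0, 0, 0, 0.65], [0, 0, -9, 0, 0, 0, 0.65], [0, 0, -13, 0, 0, 0, 0.65], [0, 0, -15, 0, 0, 0, 0.65]])

```text
time: 8.65
position: [0.5515, -0.1882, 0.2215]
tool_rot: [0.646, 0.763, -0.0, 0.003]
ft_force: [0.5, -0.3, 0.3]
grip_width: 0.0564
```

```bash
python3 - <<'E'
from h import *
import pickle
[robot.camera("wrist") for _ in range(3)]
o,p,im=snap("w6");print(o["time"],o["position"],o["ft_force"],o["grip_width"])
pickle.dump(p,open("w6.pkl","wb"))
I={n:robot.camera(n) for n in("top","side")}
for n in I:cv2.imwrite(f"pics/{n}2.png",I[n][:,:,::-1])
P={n:robot.camera_params(n) for n in I}
b=cv2.resize(I["side"][225:345,215:300],None,fx=4.6,fy=4.6,interpolation=cv2.INTER_CUBIC)[:552]
a=cv2.resize(im[:,150:420],(355,552));cv2.imwrite("pics/c6.png",np.hstack([a,b])[:,:,::-1])
t=blobs(I["top"],(22,150,120),(34,255,255),(375,225,410,250));s=blobs(I["side"],(22,100,120),(34,255,255),(250,285,275,318))
print(t,s,tri([(P["top"],t[1]),(P["side"],s[1])]))
E
```

```text
8.8 [ 0.5506 -0.1878  0.2189] [-0.1648  0.4099 -0.3841] 0.05669214725103528Traceback (most recent call last):
  File "<stdin>", line 11, in <module>
  File "h.py", line 22, in blobs
    n,l,s,c=cv2.connectedComponentsWithStats(m);i=1+np.argmax(s[1:,4])
                                                    ~~~~~~~~~^^^^^^^^^
    return _wrapfunc(a, 'argmax', axis=axis, out=out, **kwds)
    return bound(*args, **kwds)
ValueError: attempt to get argmax of an empty sequence
```

View pics/c6.png

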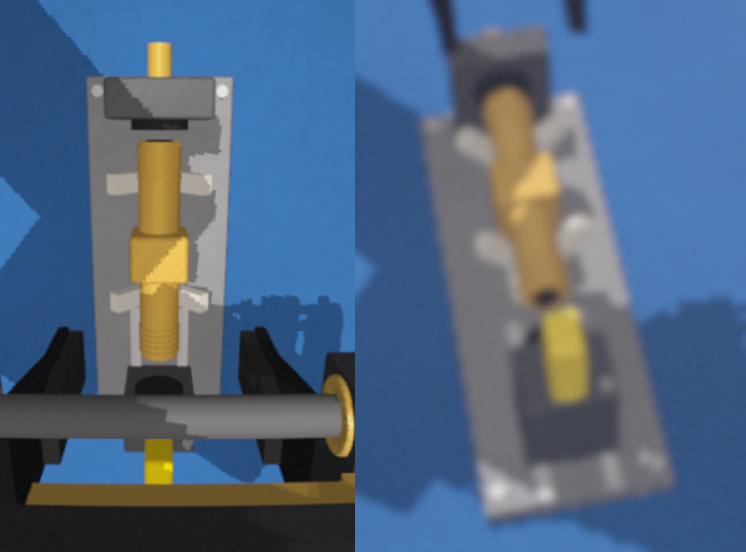

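The valve lies in both saddles. The slide pad is just beyond its free end, and the yellow grip's top face is at about (260,296) in the side view and (393.6,237) in the first top view.

```bash
python3 - <<'E'
from h import *
import pickle
o=robot.get_obs();w=pickle.load(open("w6.pkl","rb"));T,S=robot.camera_params("top"),robot.camera_params("side")
d=np.r_[np.cos(-1.405),np.sin(-1.405)];n=np.array([-d[1],d[0]])
org=np.array([.5571,-.2521])-.0705*d+.003*n
st=lambda q:np.array([(q[:2]-org)@d,(q[:2]-org)@n])
q,e=tri([(T,(393.6,237.2)),(S,(260,296.1))]);print("grip top tri",q,e,st(q))
for nm,p,u in(("top",T,(393.6,237.2)),("side",S,(260,296.1))):print(nm,st(atz(p,u,.115)))
c=lambda u,v:(u/1.315+150,v/1.314)
for nm,u,z in(("gripW near top",(159,440),.115),("padface edge",(160,369),.07),("valve end+",(160,360),.06),("valve end-",(160,142),.071),("fixpad",(160,128),.06),("blockL",(131,258),.078),("blockR",(188,258),.078)):print(nm,st(atz(w,c(*u),z)))
b=brass(cv2.imread("pics/w6.png")[:,:,::-1].copy(),(230,95,320,285));print(b,[st(atz(w,u,.06)) for u in b[:2]])
E
```

```text
grip top tri [ 0.5682 -0.3145  0.1167] [np.float64(0.40961379392291614), np.float64(0.4607000313835657)] [ 0.1339 -0.0023]
top [ 0.1345 -0.0032]
side [ 0.1327 -0.0011]
gripW near top [0.1056 0.0001]
padface edge [0.0824 0.0007]
valve end+ [0.0809 0.0007]
valve end- [-0.0636  0.0006]
fixpad [-0.0713  0.0006]
blockL [ 0.0038 -0.0167]
blockR [0.0038 0.0174]
(array([270.5, 107. ]), array([270.5, 274. ]), array([ 45., 167.])) [array([-0.064 , -0.0003]), array([ 0.0809, -0.0004])]
```

```bash
python3 - <<'E'
from h import *
d=np.r_[np.cos(-1.405),np.sin(-1.405)];n=np.array([-d[1],d[0]])
org=np.array([.5571,-.2521])-.0705*d+.003*n
q=org+.132*d-.0005*n;print(q,plan([*q,.102],-1.405))
E
```

```text
[ 0.5697 -0.3123] [-12.77   0.07  11.3   -0.26  -0.13   0.03]
```

Call:
apply_moves(series=[[-4, 0, 0, 0, 0, 0, 0.65], [-8, 0, 0, 0, 0, 0, 0.65], [-12, 0, 0, 0, 0, 0, 0.65], [-12.8, 0.1, 2, 0, 0, 0, 0.65], [-12.8, 0.1, 5, 0, 0, 0, 0.65]])

```text
time: 9.37
position: [0.5735, -0.3185, 0.1672]
tool_rot: [0.647, 0.762, -0.001, 0.003]
ft_force: [-0.2, 0.6, 0.1]
grip_width: 0.0565
```

Call:
apply_moves(series=[[0, 0, 2, 0, 0, 0, 0.65], [0, 0, 4, 0, 0, 0, 0.65], [0, 0, 6, 0, 0, 0, 0.65], [0, 0, 6.5, 0, 0, 0, 0.65], [0, 0, 6.5, 0, 0, 0, 0.65]])

```text
time: 9.78
position: [0.5694, -0.3118, 0.0982]
tool_rot: [0.646, 0.763, -0.001, -0.004]
ft_force: [-0.1, -0.2, -0.4]
grip_width: 0.0569
```

```bash
python3 - <<'E'
from h import *
d=np.r_[np.cos(-1.405),np.sin(-1.405)];n=np.array([-d[1],d[0]])
org=np.array([.5571,-.2521])-.0705*d+.003*n
q=org+.132*d-.0005*n;o=robot.get_obs();print(o["position"],o["ft_force"],plan([*q,.102],-1.405))
o,p,im=snap("w7")
S=robot.camera("side")
a=cv2.resize(im,(400,300));b=cv2.resize(S[235:345,190:337],(400,300),interpolation=cv2.INTER_CUBIC)
cv2.imwrite("pics/c7.png",np.hstack([a,b])[:,:,::-1])
E
```

```text
[ 0.5694 -0.3118  0.0982] [-0.1027 -0.1643 -0.3722] [-0.06  0.02 -0.38 -0.4  -0.33  0.02]
```

View pics/c7.png

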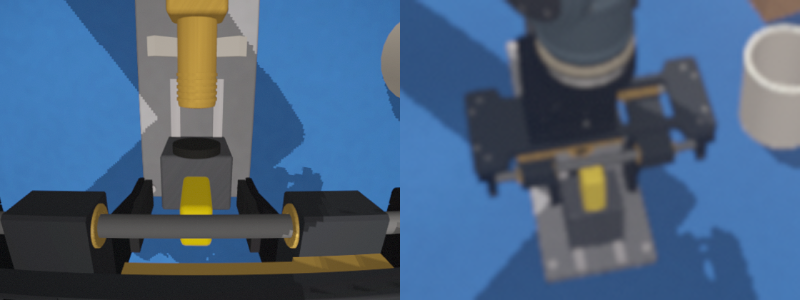

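Both views show the yellow grip between the fingers. I'll pinch it, then push.

Call:
apply_moves(series=[[0, 0, -0.2, 0, 0, 0, 0.15], [0, 0, -0.2, 0, 0, 0, 0.1], [0, 0, -0.2, 0, 0, 0, 0.1], [0, 0, -0.2, 0, 0, 0, 0.1], [0, 0, -0.2, 0, 0, 0, 0.1]], newtons=20)

```text
time: 10.3
position: [0.5718, -0.3135, 0.1047]
tool_rot: [0.646, 0.763, -0.001, 0.0]
ft_force: [-0.2, 0.1, 0.3]
grip_width: 0.0315
```

Call:
apply_moves(series=[[0.4, 0, 0, 0, 0, 0, 0.1], [0.8, 0, 0, 0, 0, 0, 0.1], [1.2, 0, 0, 0, 0, 0, 0.1], [1.6, 0, 0, 0, 0, 0, 0.1], [2, 0, 0, 0, 0, 0, 0.1]])

```text
time: 10.72
position: [0.5671, -0.2938, 0.1042]
tool_rot: [0.646, 0.764, -0.002, -0.001]
ft_force: [-4.7, -2.5, 2.6]
grip_width: 0.018
```

Call:
apply_moves(series=[[0.2, 0, 0, 0, 0, 0, 0.1], [0.4, 0, 0, 0, 0, 0, 0.1], [0.6, 0, 0, 0, 0, 0, 0.1], [0.8, 0, 0, 0, 0, 0, 0.1], [1, 0, 0, 0, 0, 0, 0.1]])

```text
time: 11.13
position: [0.5655, -0.2839, 0.1042]
tool_rot: [0.646, 0.764, -0.001, -0.001]
ft_force: [-5.4, -2.9, 3.0]
grip_width: 0.0175
```

```bash
python3 - <<'E'
from h import *
o,p,im=snap("w8");print(o["position"],o["ft_force"],o["grip_width"])
cv2.imwrite("pics/c8.png",cv2.resize(im[0:300,130:420],None,fx=1.7,fy=1.7)[:,:,::-1])
E
```

```text
[ 0.5655 -0.2839  0.1042] [-5.4171 -2.8646  3.0431] 0.01748732068783201
```

View pics/c8.png

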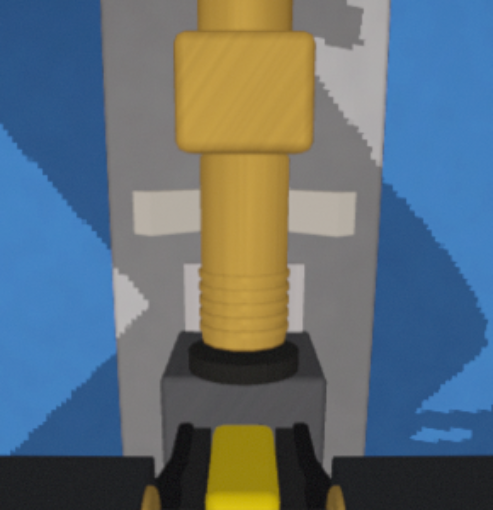

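The slide pad is now at the valve's end face. I'll keep going until the force rises.

Call:
apply_moves(series=[[0.15, 0, 0, 0, 0, 0, 0.1], [0.3, 0, 0, 0, 0, 0, 0.1], [0.45, 0, 0, 0, 0, 0, 0.1], [0.6, 0, 0, 0, 0, 0, 0.1], [0.6, 0, 0, 0, 0, 0, 0.1]])

```text
time: 11.6
position: [0.5648, -0.2794, 0.1042]
tool_rot: [0.646, 0.764, -0.002, 0.0]
ft_force: [-5.7, -6.9, 1.6]
grip_width: 0.0182
```

Call:
apply_moves(series=[[0.1, 0, 0, 0, 0, 0, 0.1], [0.2, 0, 0, 0, 0, 0, 0.1], [0.2, 0, 0, 0, 0, 0, 0.1]])

```text
time: 11.85
position: [0.5645, -0.2777, 0.1042]
tool_rot: [0.646, 0.764, -0.002, 0.0]
ft_force: [-4.6, -7.0, 1.6]
grip_width: 0.0177
```

Call:
apply_moves(series=[[0.1, 0, 0, 0, 0, 0, 0.1], [0.2, 0, 0, 0, 0, 0, 0.1], [0.3, 0, 0, 0, 0, 0, 0.1], [0.3, 0, 0, 0, 0, 0, 0.1]])

```text
time: 12.18
position: [0.564, -0.2749, 0.1042]
tool_rot: [0.646, 0.764, -0.002, 0.0]
ft_force: [-4.7, -7.1, 1.2]
grip_width: 0.0184
```

Call:
apply_moves(series=[[0.1, 0, 0, 0, 0, 0, 0.1], [0.2, 0, 0, 0, 0, 0, 0.1], [0.2, 0, 0, 0, 0, 0, 0.1]])

```text
time: 12.43
position: [0.564, -0.2746, 0.1042]
tool_rot: [0.645, 0.764, -0.003, 0.002]
ft_force: [-5.6, -10.9, -0.2]
grip_width: 0.018
```

Call:
apply_moves(series=[[0.1, 0, 0, 0, 0, 0, 0.1], [0.2, 0, 0, 0, 0, 0, 0.1], [0.2, 0, 0, 0, 0, 0, 0.1]])

```text
time: 12.68
position: [0.564, -0.2745, 0.1042]
tool_rot: [0.645, 0.764, -0.004, 0.003]
ft_force: [-5.6, -13.8, -1.9]
grip_width: 0.0178
```

```bash
python3 - <<'E'
from h import *
o,p,im=snap("w9");print(o["position"],o["ft_force"],o["grip_width"])
E
```

```text
[ 0.564  -0.2745  0.1042] [ -5.5775 -13.7777  -1.904 ] 0.017811709279859863
```

The slide has stalled at 14 N, so the valve is clamped between the pads. I'll open and rise.

Call:
apply_moves(series=[[0, 0, 0, 0, 0, 0, 0.4], [0, 0, 0, 0, 0, 0, 0.6], [0, 0, 0, 0, 0, 0, 0.65], [-0.3, 0, 0, 0, 0, 0, 0.65], [-0.3, 0, 0, 0, 0, 0, 0.65]])

```text
time: 13.15
position: [0.5651, -0.2716, 0.104]
tool_rot: [0.646, 0.764, -0.0, -0.0]
ft_force: [0.9, -0.2, 0.7]
grip_width: 0.0431
```

Call:
apply_moves(series=[[0, 0, -3, 0, 0, 0, 0.65], [0, 0, -6, 0, 0, 0, 0.65], [0, 0, -10, 0, 0, 0, 0.65], [-2, 0, -13, 0, 0, 0, 0.65], [-4, 0, -13, 0, 0, 0, 0.65]])

```text
time: 13.57
position: [0.5752, -0.3126, 0.2421]
tool_rot: [0.645, 0.764, -0.0, 0.007]
ft_force: [0.8, -0.6, 0.7]
grip_width: 0.0564
```

Call:
apply_moves(series=[[-4, 0, 0, 0, 0, 0, 0.65], [-6, 0, 0, 0, 0, 0, 0.65], [-6, 0, 0, 0, 0, 0, 0.65], [-6, 0, 0, 0, 0, 0, 0.65], [-6, 0, 0, 0, 0, 0, 0.65]])

```text
time: 13.98
position: [0.5811, -0.3692, 0.2334]
tool_rot: [0.646, 0.764, -0.0, -0.002]
ft_force: [-0.0, 0.3, 0.0]
grip_width: 0.0567
```

```bash
python3 - <<'E'
from h import *
o,p,im=snap("w10");print(o["time"],o["position"],o["ft_force"],o["grip_width"],abs(o["joint_velocities"]).max())
T=robot.camera("top");cv2.imwrite("pics/t3.png",T[:,:,::-1])
d=np.r_[np.cos(-1.405),np.sin(-1.405)];n=np.array([-d[1],d[0]])
org=np.array([.5571,-.2521])-.0705*d+.003*n
st=lambda q:np.array([(q[:2]-org)@d,(q[:2]-org)@n])
b=brass(im,(200,0,340,260));print(b,[st(atz(p,u,.06)) for u in b[:2]])
a=cv2.resize(im,(400,300));c=cv2.resize(T[215:330,120:273],(400,300));e=cv2.resize(T[100:325,120:480],(480,300))
S=cv2.resize(robot.camera("side")[130:345,170:385],(300,300))
cv2.imwrite("pics/c10.png",np.vstack([np.hstack([a,c]),np.hstack([e,S,np.zeros((300,20,3),np.uint8)])])[:,:,::-1])
E
```

```text
13.9833 [ 0.5811 -0.3692  0.2334] [-0.0255  0.2701  0.013 ] 0.056739789900377265 0.015125916824952495
(array([271.5,   0. ]), array([271.5,  41. ]), array([33., 41.])) [array([ 0.0379, -0.0003]), array([ 0.0683, -0.0003])]
```

View pics/c10.png

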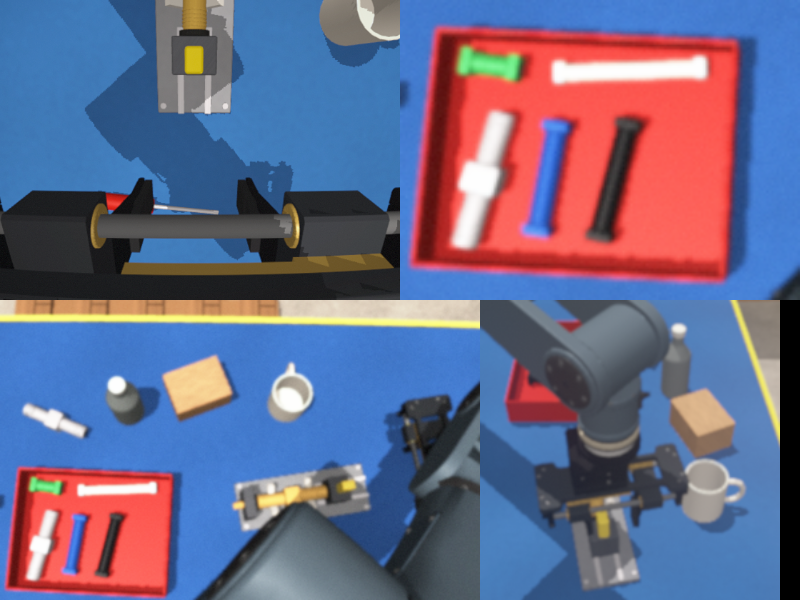

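All five other parts are still in the bin and the bystanders are where they were. The valve's free end is at stand x≈0.068–0.070 with the slide pad against it.

```bash
python3 -c "
from rig import robot
print(robot.hand_in())"
```

```text
the job is handed in; nothing more can be done
None
```

I laid the brass valve in both V saddles and pushed the slide up until the valve was clamped between the two pads. I then let go, backed the arm away and handed in at about 14 s of the 51 s. The hand-in gives no verdict.

**Grasp and placing:** The valve was gripped at 36 mm across its block. It touched down with the TCP at 0.069 m, as predicted. A wrist view after release showed it in both saddles, its centre about 6 to 9 mm towards the slide.

**Slide:** The push force rose to about 7 N while the valve slid along. The slide then stalled at about 14 N with no further movement, which I took as the valve seated on the fixed pad.

**Last checks:**
- The valve's free end measured about 68 mm along the stand (70 mm expected) and under 1 mm off its axis, with the slide pad against it.
- The five other parts are in the bin. The carton, mug and bottle look unmoved.
- The fingers are clear, and the force reading is about 0.

**Not confirmed:**
- I could not read the slide joint directly. That it is fully up rests on the stall and the last picture.
- In that picture the fixed-pad end of the valve was outside the wrist view and small in the top view.
- Only part of the screwdriver was in view. The arm never came down near it.
- Triangulating the valve's height in the bin from two wrist views disagreed with the text, because the views were too close together. I used the text's height and confirmed it by contact.

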